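Load and index the swivel rest

ROBOT

A 6-joint arm with a two-finger parallel gripper is mounted at the origin on a cart in front of the work surface, level with it; the furniture and walls round the work are solid. World frame = base frame: x ahead of the robot, y to its left, z up, the work surface at z = 0. Lengths are in mm, angles in rad, forces in N, time in s.
With the tool pointing down it reaches from about 400 to 925 mm from the base axis. Payload 12.5 kg.
Tool frame: the origin (TCP) lies at the very end of the fingers, on their centre line; the grasp point (between the pads) lies 19 mm behind it; z points along the fingers, y is the line along which they close (so a half turn about z gives the same grasp; the last joint's range is limited). The gripper opens to 95 mm and grips with 3 to 60 N. Pads are 20 mm wide; open, the fingers measure 119 mm over their backs; the gripper's body (75 mm by 180 mm) begins 59 mm behind the grasp point.
Start: joints at [-1.274, 0.491, 1.559, -0, 1.092, -0.106], TCP at [245.021, -574.988, 214.661] pointing down, gripper open.
Joint ranges: [-3.1, 3.1], [-0.84, 2.19], [0.05, 2.79], [-1.13, 4.28], [0.06, 2.93], [-2.69, 2.69]. Speed limits (rad/s): [2.22, 2.22, 2.79, 3.14, 3.14, 3.14].

INTERFACE

Orientations are given as [roll, pitch, yaw] about the fixed x, y, z axes, in that order (R = Rz(yaw) Ry(pitch) Rx(roll)).
In Python, from cell import env, ticket, read_camera, camera_info gives the robot as it stands (env), with the cameras as plain functions and the job (ticket).
- The arm moves only by the tool advance, called after "Call:" in YAML: its name, and indented under it one key for each argument. Schema: {"type":"object","properties":{"moves":{"type":"array","items":{"type":"number"},"minItems":5,"maxItems":25},"only":{"type":"string"},"quiet":{"type":"boolean"},"lines":{"type":"string"}},"required":["moves"],"additionalProperties":false}. moves is one flat list of numbers that holds 1 to 5 rows one after another, with no inner brackets; each row has 5 numbers: dx, dy, dz in shares of 300 mm (1.0 is 300 mm), then a turn about the tool's z in fractions of the full range, 1 being 2 rad, then the opening from 0.0 (shut) to 1.0 (fully open); each row is the pose to reach, as a shift and turn from the pose commanded when the call began, along the tool's axes at that moment; what a row does not reach only later rows make up. A row lasts 1/12 s, in which the tool goes at most 41.7 mm and 0.125 rad, less where a joint would pass 70% of its speed; a pose out of reach is approached as far as the arm can. The fingers move at their own pace and stop on an object; the grip force is fixed at half the most. Time passes only in rows, so rows that do not move let the fingers close. The tool returns the time, the measured TCP pose, the force, the opening and the grip force at its end. only (a regular expression) keeps the lines of the reply that match it, lines (a string "A,B") keeps lines A to B, and quiet returns only ok. No shift or turn number may pass 1 either way. Input that does not fit is refused with a message, and nothing moves.
- env.state(): the state, without advancing time (a new reading comes with each control period).
- read_camera(name): name is "scene" or "top" or "wrist"; returns (picture, depth): 420x560x3 uint8, red, green, blue; 420x560 float32, mm along the optical axis (not along the pixel's ray), 0 where there is no reading.
- camera_info(name): a dict with "vertical_fov" (degrees; the focal length in pixels is half the picture's height over the tangent of half this angle, whatever the lens; pixels are square), "cx", "cy" (the principal point, pixels), "dist_coeffs" ([k1, k2, p1, p2, k3] as OpenCV has them; the pictures are not rectified), "origin" and "attitude" of the camera in the world. Camera axes: x right, y down, z forward; pixel columns grow to the right and rows downward; lengths in mm; the calibration is good to about 2 mm. A picture is of the moment at which its call begins: read the wrist's pose just before it. camera_info takes no time and is no camera call; for the wrist camera it gives the pose at the moment of the call.
- ticket.job_done(): hands the job in; it is judged then, once.
The state is a dict: "t": time; "joints": joint angles; "qvel": joint speeds; "tau": joint torques, N m; "eef_pos": TCP position; "tcp_rot": TCP orientation; "ft_force": force on the tool from outside, world axes, zero at the start; "moment": the same for the moment, N m; "opening": opening from 0.0 (shut) to 1.0 (fully open); "grip_force": force on a finger pad.
Only numpy, scipy, OpenCV 4.12 (cv2) and the standard library are available. Lean on these libraries where they do the work, as an engineer would, in place of code of your own. Each camera call takes 0.05 s, during which the arm holds its last target. There are 200 camera calls.

TASK

Lay the wooden shoe last, sole down, in the wooden bed of the swivel rest with its toe at the pointer end, and let go of it. Then swing the rest round by its upright handle until the pointer stands three clicks (a quarter turn) anticlockwise, seen from above, of the home stud on the base; then swing the clamp lever fully home, straight out from the base, so the rest is locked at that click. Leave the other things on the table where they are.

Things in the scene. Friction and masses are not known exactly. Their poses are not given: they have to be found in the camera images.
- swivel_base: Fixed base of the swivel rest: grey round housing 212 mm across, 40 mm high. Origin on the table under the vertical swivel axis. Its +x points at the home stud: an upright steel pin 14 mm thick, 34 mm high, 116 mm from the axis, just outside the rim. Twelve steel ticks on the rim, 30 degrees apart, mark the clicks. The clamp lever's lug is on its +y side, 90 degrees anticlockwise of the stud.
- swivel_head (a joint): Head angle on the base, positive anticlockwise from above; 0 with the pointer at the home stud, 1.571 three clicks on. Rests in a spring click every 0.524 rad (30 degrees); leaving one takes about 0.3 N m (3 N at the handle); let go, it settles in the nearest click. Range -2.6 to 2.6; starts between -1.25 and 0.7. Locked while the clamp lever is home.
- rest_centre (a point): Middle of the top face of the head's light wooden bed, on the swivel axis, 55 mm above the table; its x axis points along the bed to the pointer end. Between its low wooden walls (14 mm high, 5 to 6 mm thick, open at the four corners) the bed is 168 mm long (x) and 60 mm wide (y).
- pointer_tip (a point): Tip of the steel pointer, a flat wedge sticking out under the bed's end, 108 mm from the swivel axis, 46 mm above the table.
- handle_top (a point): Centre of the top of the head's upright handle, at the other end from the pointer, 115 mm from the swivel axis: a round black grip 18 mm thick from 104 to 178 mm above the table, on a thinner steel stem. Turns with the head.
- clamp_lever (a joint): Clamp lever angle, 0 open to 1.22 fully home (clamped), positive anticlockwise from above; starts between 0 and 0.2. Light friction (0.05 N m), stays where it is left. Home, it points straight out from the swivel axis; open, 70 degrees clockwise of that. It goes home only when the head rests in a click.
- lever_pivot (a point): Pivot of the clamp lever on the base's lug, 120 mm from the swivel axis along the base's +y, 27 mm above the table; vertical axis.
- lever_top (a point): Centre of the top of the upright grip at the free end of the clamp lever, 55 mm from the pivot: a round black grip 16 mm thick from 76 to 130 mm above the table. Moves with the lever.
- shoe_last: Loose pale wooden shoe last (a foot shape), 52 mm wide (its x), 150 mm long (its y), 62 mm high at the back, low at the toe, 0.2 to 0.4 kg. Origin at the middle of its flat sole; z up; toe towards its -y. The high back half (58 mm, y from -6 to +74 mm) has upright sides: grip it there, across its 52 mm width; the toe half is 34 mm high.
- last_toe (a point): Point under the toe of the last, 75 mm from its origin along its -y.
- stone: Bystander: grey sharpening stone in a wooden tray, 52 x 150 x 30 mm, lying at the right of the table; it and the last swap places.
- thread_spool: Bystander: spool of natural thread, 44 x 77 x 60 mm, behind the rest.
- glue_pot: Bystander: round pot 69 mm across, 79 mm high, back left.
- oil_bottle: Bystander: white oiler bottle 42 mm across, 141 mm high, front left.
- pliers: Bystander: dark cutting pliers, 65 x 148 x 15 mm, lying flat at the front.

How it is judged:
By the outcome, as a careful person would: the job done as asked, in the order asked, and still so for the second after the job is handed in, with the robot touching nothing.
It also fails if it takes over 72 s, if anything falls off the work surface, if the arm or the gripper's body presses on something with over 40 N, if the wrist force passes 120 N, or if a joint passes its speed limit or range.

## Working session

There is one attempt and no reset: what is moved stays moved. The work goes in short steps, Python scripts to look and compute and a tool call to move; the robot and the scene stay as the last step left them, time stands still between calls to the robot, and variables do not carry over. Pictures are saved under pics/ and viewed, at most 10 in all, crops included, and the job is handed in when it is done.

```bash
ls; mkdir -p pics
```

Create h.py:
```python
import numpy as np, cv2
from scipy.spatial.transform import Rotation as R
from cell import env, ticket, read_camera, camera_info
def cam(n):
    i=camera_info(n); f=210/np.tan(np.radians(i["vertical_fov"])/2)
    K=np.array([[f,0,i["cx"]],[0,f,i["cy"]],[0,0,1]]); return i,K,np.array(i["dist_coeffs"],float)
def rot(i):
    a=np.array(i["attitude"],float)
    return a if a.shape==(3,3) else R.from_euler("xyz",a).as_matrix()
def plane(i,K,d,uv,z):
    uv=np.array(uv,float).reshape(-1,1,2); n=cv2.undistortPoints(uv,K,d).reshape(-1,2)
    r=np.c_[n,np.ones(len(n))]@rot(i).T; o=np.array(i["origin"]); return o+r*((z-o[2])/r[:,2])[:,None]
def cloud(i,K,d,dep):
    v,u=np.mgrid[:420,:560]; n=cv2.undistortPoints(np.stack([u,v],-1).reshape(-1,1,2).astype(float),K,d).reshape(-1,2)
    p=np.c_[n,np.ones(len(n))]*dep.reshape(-1,1); return (p@rot(i).T+np.array(i["origin"])).reshape(420,560,3)
def save(n,im): cv2.imwrite("pics/"+n,im[:,:,::-1])
```

Run:
```python
from h import *
for n in("top","scene"):
    i,K,d=cam(n); print(n,i); im,dp=read_camera(n); save(n+"0.png",im); np.savez("/tmp/"+n+"0.npz",im=im,dp=dp)
print(env.state())
```

```text
cell.py
pics
top {'vertical_fov': 50.19025575708672, 'cx': 275.7240851814022, 'cy': 207.52032361030848, 'dist_coeffs': array([-0.13543559,  0.        ,  0.        ,  0.        ,  0.        ]), 'origin': array([ 367.73019506,  -21.52206769, 1289.42577403]), 'attitude': array([-2.99610724,  0.01472547, -1.59496073])}
scene {'vertical_fov': 55.09725102197787, 'cx': 277.83556074941396, 'cy': 214.22694430918645, 'dist_coeffs': array([0.00639902, 0.        , 0.        , 0.        , 0.        ]), 'origin': array([169.1229197 , 532.72296753, 755.62284718]), 'attitude': array([-2.32175216, -0.01840053, -2.5081384 ])}
{'t': 0.1, 'joints': array([-1.27359310e+00,  4.91494602e-01,  1.55937810e+00, -2.21713608e-07,
        1.09171460e+00, -1.05621675e-01]), 'qvel': array([-5.47540860e-05, -1.40341336e-03, -8.15733556e-04,  1.37806828e-05,
        3.28965633e-04,  8.05412180e-04]), 'tau': array([ 2.34757594e-03, -6.13624191e+01, -2.58605164e+01,  6.93828310e-02,
        4.70069284e-02, -6.36017216e-05]), 'eef_pos': array([ 244.95715758, -574.76427604,  214.12667856]), 'tcp_rot': array([-3.14060352e+00, -1.04666265e-04,  4.02824953e-01]), 'ft_force': array([ 1.00736575, -0.93944364, -0.34762791]), 'moment': array([-0.03753864,  0.08021843, -0.02703937]), 'grip_force': 0.0, 'opening': 1.000349646222918}
```

View pics/top0.png

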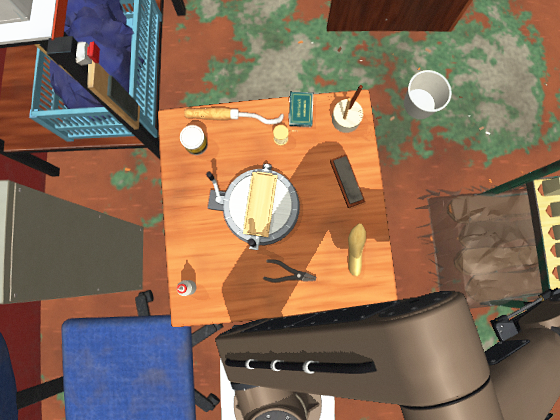

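View pics/scene0.png

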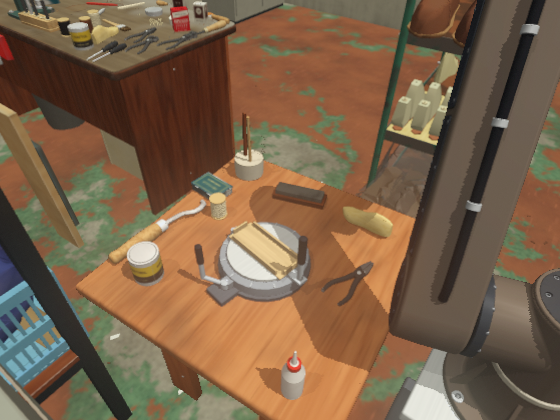

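The top view shows the rest centred near (260,206), the handle at (253,243), the lever grip at (212,178), the lug at (216,200), the last at (357,250) and the stone at (347,180). The scene view agrees with this. Next I'll measure these points and look at an enlarged crop.

Run:
```python
from h import *
z=np.load("/tmp/top0.npz"); im,dp=z["im"],z["dp"]; i,K,d=cam("top"); C=cloud(i,K,d,dp)
save("crop0.png",cv2.resize(im[140:280,190:390],None,fx=4,fy=4,interpolation=cv2.INTER_CUBIC))
print("table z",[np.round(C[r,c],1) for r,c in[(300,200),(250,300),(150,230)]])
# last: height>12 in region
def blob(r0,r1,c0,c1,lo,hi):
    S=C[r0:r1,c0:c1].reshape(-1,3); return S[(S[:,2]>lo)&(S[:,2]<hi)]
for lo,hi in((12,90),(20,40),(45,90)):
    S=blob(215,285,335,385,lo,hi); 
    rc=cv2.minAreaRect(S[:,:2].astype(np.float32)); print("last",lo,len(S),S.mean(0).round(1),np.round(rc[0],1),np.round(rc[1],1),rc[2],S[:,2].max().round(1))
S=blob(215,285,335,385,12,90)
m=S[:,:2].mean(0);u,s,v=np.linalg.svd(S[:,:2]-m);print("axis",v[0]); a=(S[:,:2]-m)@v[0]; print("h along axis",[(k,S[(a>k)&(a<k+15),2].max().round(0) if ((a>k)&(a<k+15)).any() else 0) for k in range(-90,90,15)])
# housing, by height 30-46 ring
for n,b in dict(handle=(225,260,235,275,150,190),lever=(165,200,195,225,100,140),tall_all=(150,270,195,310,90,200)).items():
    S=blob(*b); print(n,len(S),S.mean(0).round(1) if len(S) else 0, S[:,2].max() if len(S) else 0)
S=blob(150,260,205,310,32,44); c,r=cv2.minEnclosingCircle(S[:,:2].astype(np.float32)); print("base",c,r,len(S))
S=blob(160,250,225,300,50,60);rc=cv2.minAreaRect(S[:,:2].astype(np.float32)); print("bed",rc,S.mean(0))
S=blob(160,250,225,300,62,76);rc=cv2.minAreaRect(S[:,:2].astype(np.float32)); print("walls",rc,S.mean(0),len(S))
```

```text
table z [array([296. , 215.3,   1.2]), array([432.2, -73.8,  -2.1]), array([733.1, 124.6,   2.4])]
last 12 680 [ 428.7 -229.8   35.1] [ 428.8 -234.8] [ 46.7 145.8] 86.66309356689453 63.6
last 20 311 [ 442.  -231.3   28.7] [ 426.2 -231. ] [ 41.7 141.5] 80.50198364257812 40.0
last 45 198 [ 391.5 -226.1   53.5] [ 395.2 -227.3] [25.2 77.3] 86.46212005615234 63.6
axis [-0.982679    0.18531589]
h along axis [(-90, 0), (-75, np.float64(23.0)), (-60, np.float64(27.0)), (-45, np.float64(32.0)), (-30, np.float64(40.0)), (-15, np.float64(47.0)), (0, np.float64(59.0)), (15, np.float64(62.0)), (30, np.float64(64.0)), (45, np.float64(63.0)), (60, np.float64(59.0)), (75, 0)]
handle 46 [446.3  55.3 174.9] 182.40613803209044
lever 37 [632.2 167.5 122.2] 131.2019246731645
tall_all 97 [526.2 103.4 146.1] 182.40613803209044
base (574.5816650390625, 55.562660217285156) 128.436279296875 1178
bed ((556.511474609375, 34.28822326660156), (183.78453063964844, 174.3995361328125), 33.55324172973633) [560.16629908  37.23840917  53.69189855]
walls ((546.079345703125, 39.213768005371094), (72.53839874267578, 207.7321014404297), 79.98372650146484) [560.29555252  37.14433915  67.99958402] 307
```

View pics/crop0.png

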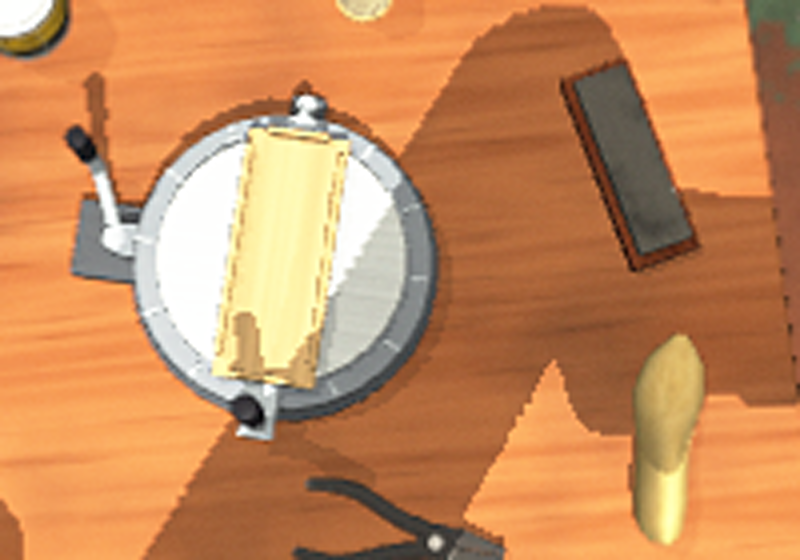

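The pointer is at the stud, at crop (308,108), so the head is near click 0. The handle is at crop (247,408) and the lever grip at (78,140). The last's heel is towards the robot and its toe away, at crop (680,340).

Run:
```python
from h import *
z=np.load("/tmp/top0.npz"); im,dp=z["im"],z["dp"]; i,K,d=cam("top")
q=lambda c,h:plane(i,K,d,[190+c[0]/4-.4,140+c[1]/4-.4],h)[0].round(1)
print("stud",q((308,102),34),"pivot",q((118,240),40),"handle",q((243,408),178),"lever",q((76,138),130))
print("ticks",[q(c,40) for c in((375,152),(420,278),(392,345),(335,390),(152,313),(172,173),(144,239),(408,209))])
for h,pts in((69,((250,128),(350,140),(314,388),(212,375))),): print("bedcorners",[q(p,h) for p in pts], np.mean([q(p,h) for p in pts],0))
# circle fit to ticks
hsv=cv2.cvtColor(im[215:285,335:385],cv2.COLOR_RGB2HSV); m=((hsv[...,0]>20)&(hsv[...,0]<35)&(hsv[...,1]>60)).astype(np.uint8)
c=max(cv2.findContours(m,0,2)[0],key=cv2.contourArea).reshape(-1,2)+[335,215]; P=plane(i,K,d,c,15)[:,:2]
rc=cv2.minAreaRect(P.astype(np.float32)); print("last",rc,cv2.contourArea(c))
w=camera_info("wrist"); print(w); T=R.from_euler("xyz",env.state()["tcp_rot"]); print("cam in tool",T.inv().apply(w["origin"]-env.state()["eef_pos"]), (T.inv()*R.from_euler("xyz",w["attitude"])).as_matrix().round(2))
```

```text
stud [676.   15.8  34. ] pivot [578.1 152.4  40. ] handle [447.1  56.  178. ] lever [632.5 167.7 130. ]
ticks [array([636.7, -31.3,  40. ]), array([545.3, -60.5,  40. ]), array([498.5, -39.5,  40. ]), array([468. ,   1.1,  40. ]), array([525.4, 128.6,  40. ]), array([625.4, 113.5,  40. ]), array([578.3, 133.9,  40. ]), array([594.8, -53.6,  40. ])]
bedcorners [array([649.9,  55.6,  69. ]), array([639.4, -13.9,  69. ]), array([467.4,  14.9,  69. ]), array([478. ,  84.4,  69. ])] [558.675  35.25   69.   ]
last ((386.2090148925781, -226.35914611816406), (31.410594940185547, 59.410316467285156), 87.57090759277344) 182.0
{'vertical_fov': 71.46828156845726, 'cx': 278.5951544283798, 'cy': 211.66595454633264, 'dist_coeffs': array([-0.00464554,  0.        ,  0.        ,  0.        ,  0.        ]), 'origin': array([ 311.88543975, -546.23132896,  384.34099828]), 'attitude': array([ 2.88217549e+00,  1.27008753e-03, -1.16791478e+00])}
cam in tool [  72.77442242   -0.18030711 -170.20660854] [[ 0.   -0.97 -0.26]
 [ 1.    0.   -0.  ]
 [ 0.   -0.26  0.97]]
```

Units first: shifts go in shares of 300 mm and turns go in shares of 2 rad. So 150 mm / 300 = 0.5, -142 mm / 300 = -0.4733, 0.5 rad / 2 = 0.25.

Call:
advance:
  moves: [0.1, -0.0933, 0, 0.05, 1, 0.2, -0.19, 0, 0.1, 1, 0.3, -0.2833, 0, 0.15, 1, 0.4, -0.38, 0, 0.2, 1, 0.5, -0.4733, 0, 0.25, 1]

```text
t: 0.52
eef_pos: [327.5, -383.5, 214.4]
tcp_rot: [-3.141, 0.0, -0.103]
ft_force: [0.8, -0.5, -0.0]
opening: 0.999
grip_force: 0.0
```

In the tool's units: -156 mm / 300 = -0.52, -117 mm / 300 = -0.39.

Call:
advance:
  moves: [0.0433, -0.13, 0, 0, 1, 0.0867, -0.26, 0, 0, 1, 0.13, -0.39, 0, 0, 1, 0.1733, -0.52, 0, 0, 1, 0.1733, -0.52, 0, 0, 1]

```text
t: 0.93
eef_pos: [395.6, -230.0, 214.6]
tcp_rot: [-3.14, 0.0, -0.093]
ft_force: [-0.4, -0.8, 0.0]
opening: 0.997
grip_force: 0.0
```

Run:
```python
from h import *
i,K,d=cam("wrist"); im,dp=read_camera("wrist"); save("w1.png",im); np.savez("/tmp/w1.npz",im=im,dp=dp,o=i["origin"],a=i["attitude"])
print(env.state()["eef_pos"])
C=cloud(i,K,d,dp); o=C.reshape(-1,3)
ok=(dp.reshape(-1)>0)&(abs(o[:,0]-430)<110)&(abs(o[:,1]+230)<70)
S=o[ok]; print("table z",np.median(S[S[:,2]<8,2]))
for lo,hi in((12,90),(45,90)):
    Q=S[(S[:,2]>lo)&(S[:,2]<hi)]; print(lo,len(Q),cv2.minAreaRect(Q[:,:2].astype(np.float32)),Q[:,2].max())
```

```text
[ 395.1404229  -232.40842942  214.70272402]
table z 0.08751196823078544
12 3647 ((430.4836730957031, -235.60020446777344), (48.360591888427734, 149.2266845703125), 83.8976058959961) 62.496809084586914
45 1109 ((395.1436462402344, -228.41278076171875), (26.300582885742188, 77.40028381347656), 84.5062255859375) 62.496809084586914
```

View pics/w1.png

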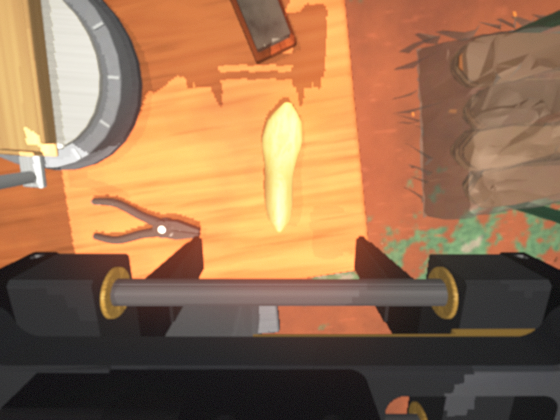

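The last is clear between about (263,103) and (303,232), and the gripper's wide body runs along its closing axis. I'll check the last's lateral profile before grasping.

Run:
```python
from h import *
z=np.load("/tmp/w1.npz"); i,K,d=cam("wrist"); i=dict(i,origin=z["o"],attitude=z["a"]); C=cloud(i,K,d,z["dp"]).reshape(-1,3)
S=C[(z["dp"].reshape(-1)>0)&(abs(C[:,0]-430)<110)&(abs(C[:,1]+230)<60)&(C[:,2]>8)&(C[:,2]<90)]
t=-.1065;u=np.array([np.cos(t),np.sin(t)]);n=np.array([-u[1],u[0]])
r=S[:,:2]-[430.5,-235.6]; a=r@u;b=r@n
for k in range(-80,80,10):
    m=(a>=k)&(a<k+10)
    if m.sum()>5: mm=m&(S[:,2]>20); print(k,m.sum(),b[m].min().round(1),b[m].max().round(1),"hi",b[mm].min().round(1),b[mm].max().round(1),S[m,2].max().round(1))
```

```text
-80 26 -5.8 9.1 hi -5.8 9.1 54.4
-70 130 -12.2 18.9 hi -12.2 16.8 59.8
-60 189 -13.7 20.0 hi -13.4 20.0 61.3
-50 225 -14.8 21.5 hi -14.4 21.2 62.5
-40 249 -14.3 21.4 hi -14.3 21.3 61.9
-30 250 -14.1 21.7 hi -14.1 19.5 61.0
-20 260 -13.7 19.9 hi -13.7 19.9 58.7
-10 262 -16.2 21.7 hi -14.8 20.0 53.5
0 284 -19.8 23.1 hi -16.8 21.3 45.9
10 311 -22.3 24.3 hi -20.3 22.6 40.3
20 343 -24.4 24.1 hi -21.3 22.6 34.9
30 348 -23.9 24.5 hi -19.9 20.2 29.6
40 311 -23.8 22.0 hi -18.3 16.6 27.1
50 277 -23.6 19.5 hi -16.8 11.8 25.1
60 182 -19.6 12.1 hi -10.6 6.0 22.9Traceback (most recent call last):
  File "<stdin>", line 8, in <module>
    return umr_minimum(a, axis, None, out, keepdims, initial, where)
ValueError: zero-size array to reduction operation minimum which has no identity
```

In the tool's units: 115 mm / 300 = 0.3833, 1.5 mm / 300 = 0.005, 0.01 rad / 2 = 0.005.

Call:
advance:
  moves: [0.005, -0.0067, 0.1333, 0.005, 1, 0.005, -0.0067, 0.2667, 0.005, 1, 0.005, -0.0067, 0.3833, 0.005, 1, 0.005, -0.0067, 0.3833, 0.005, 1]

```text
t: 1.32
eef_pos: [393.5, -232.7, 94.8]
tcp_rot: [-3.137, 0.007, -0.108]
ft_force: [-0.8, -0.3, -0.2]
opening: 0.998
grip_force: 0.0
```

Run:
```python
from h import *
s=env.state();print(s["eef_pos"],s["tcp_rot"])
```

```text
[ 393.54951546 -232.71150255   94.83997504] [-3.1369823   0.00748348 -0.1080963 ]
```

In the tool's units: 68 mm / 300 = 0.2267, 50 mm / 300 = 0.1667.

Call:
advance:
  moves: [0.01, -0.0083, 0.0833, 0, 1, 0.01, -0.0083, 0.1667, 0, 1, 0.01, -0.0083, 0.2267, 0, 1, 0.01, -0.0083, 0.2267, 0, 1]

```text
t: 1.65
eef_pos: [398.5, -231.8, 30.4]
tcp_rot: [-3.14, 0.003, -0.108]
ft_force: [-0.2, 0.0, 0.3]
opening: 0.998
grip_force: 0.0
```

Call:
advance:
  moves: [0, 0, 0, 0, 1]

```text
t: 1.73
eef_pos: [399.3, -232.1, 32.4]
tcp_rot: [-3.141, 0.0, -0.108]
ft_force: [0.2, -0.3, -0.0]
opening: 0.998
grip_force: 0.0
```

In the tool's units: 5 mm / 300 = 0.0167, -2 mm / 300 = -0.0067.

Call:
advance:
  moves: [-0.0067, -0.005, 0.0167, 0, 1, -0.0067, -0.005, 0.0167, 0, 1, -0.0067, -0.005, 0.0167, 0, 0, -0.0067, -0.005, 0.0167, 0, 0, -0.0067, -0.005, 0.0167, 0, 0]

```text
t: 2.15
eef_pos: [397.6, -229.8, 27.2]
tcp_rot: [3.141, -0.001, -0.107]
ft_force: [-0.1, -0.1, 0.5]
opening: 0.846
grip_force: 0.0
```

Call:
advance:
  moves: [0, 0, 0, 0, 0, 0, 0, 0, 0, 0, 0, 0, 0, 0, 0]

```text
t: 2.4
eef_pos: [397.4, -229.6, 26.7]
tcp_rot: [3.141, -0.0, -0.107]
ft_force: [0.1, 0.7, -0.4]
opening: 0.64
grip_force: 0.0
```

Run:
```python
from h import *
s=env.state();print(s["eef_pos"],s["tcp_rot"],s["opening"])
```

```text
[ 397.40366766 -229.63259837   26.70643226] [ 3.14147224e+00 -1.01721105e-04 -1.07159980e-01] 0.6402251983852064
```

Call:
advance:
  moves: [0, 0, 0, 0, 0, 0, 0, 0, 0, 0, 0, 0, 0, 0, 0, 0, 0, 0, 0, 0, 0, 0, 0, 0, 0]

```text
t: 2.82
eef_pos: [397.3, -229.6, 26.6]
tcp_rot: [3.142, 0.0, -0.107]
ft_force: [-0.3, 0.3, 1.1]
opening: 0.552
grip_force: 29.5
```

Call:
advance:
  moves: [0, 0, 0, 0, 0, 0, 0, 0, 0, 0, 0, 0, 0, 0, 0]

```text
t: 3.07
eef_pos: [397.3, -229.6, 26.6]
tcp_rot: [3.142, 0.0, -0.107]
ft_force: [0.7, 1.3, 1.9]
opening: 0.552
grip_force: 29.4
```

The opening of 52 mm with 29 N shows the last is gripped and centred. Now I'll lift it.

In the tool's units: -190 mm / 300 = -0.6333, -150 mm / 300 = -0.5.

Call:
advance:
  moves: [0, 0, -0.1, 0, 0, 0, 0, -0.2333, 0, 0, 0, 0, -0.3667, 0, 0, 0, 0, -0.5, 0, 0, 0, 0, -0.6333, 0, 0]

```text
t: 3.48
eef_pos: [396.7, -229.2, 218.4]
tcp_rot: [-3.141, 0.001, -0.107]
ft_force: [1.2, -0.1, -4.6]
opening: 0.551
grip_force: 29.6
```

Call:
advance:
  moves: [0, -0.0333, -0.0733, 0, 0, 0.0267, -0.15, -0.0733, 0, 0, 0.0533, -0.2833, -0.0733, 0, 0, 0.08, -0.4167, -0.0733, 0, 0, 0.1067, -0.55, -0.0733, 0, 0]

```text
t: 3.9
eef_pos: [446.6, -67.3, 238.5]
tcp_rot: [3.142, 0.0, -0.108]
ft_force: [0.6, -0.8, -3.0]
opening: 0.55
grip_force: 29.6
```

Call:
advance:
  moves: [0.0267, -0.1167, 0, 0, 0, 0.0533, -0.2333, 0, 0.01, 0, 0.0767, -0.3467, 0, 0.025, 0, 0.0767, -0.3467, 0, 0.025, 0, 0.0767, -0.3467, 0, 0.025, 0]

```text
t: 4.32
eef_pos: [480.6, 33.4, 238.0]
tcp_rot: [3.141, 0.001, -0.154]
ft_force: [-0.5, 0.3, -3.4]
opening: 0.55
grip_force: 29.6
```

Run:
```python
from h import *
i,K,d=cam("wrist"); s=env.state(); im,dp=read_camera("wrist"); save("w2.png",im); np.savez("/tmp/w2.npz",im=im,dp=dp,o=i["origin"],a=i["attitude"]); print(s["eef_pos"],s["tcp_rot"])
C=cloud(i,K,d,dp).reshape(-1,3); C=C[(dp.reshape(-1)>0)&(abs(C[:,0]-560)<140)&(abs(C[:,1]-36)<130)]
for lo,hi in((50,60),(63,75)):
    Q=C[(C[:,2]>lo)&(C[:,2]<hi)]; print(lo,len(Q),np.median(Q[:,2]),cv2.minAreaRect(Q[:,:2].astype(np.float32)))
```

```text
[480.57958769  33.42836552 237.96392935] [ 3.14133481e+00  1.42038382e-03 -1.53908704e-01]
50 6282 51.49401274801099 ((567.4030151367188, 51.447669982910156), (180.1445770263672, 204.029296875), 10.116496086120605)
63 1203 68.50251733859102 ((596.14892578125, 56.53211975097656), (185.98037719726562, 150.42958068847656), 32.072898864746094)
```

View pics/w2.png

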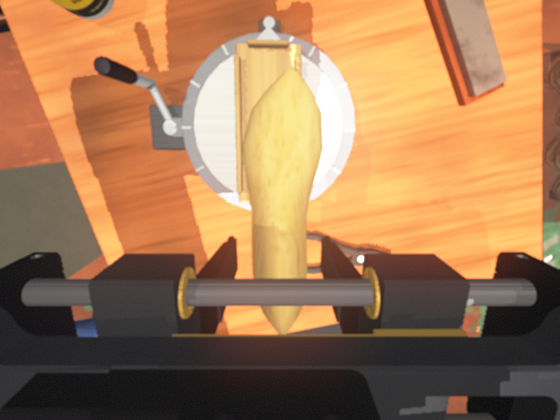

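The far end wall, at about (270,43), and the left wall, at about (238,120), are both visible. I can fit the rim circle and those wall lines from this view.

Run:
```python
from h import *
from scipy.optimize import least_squares
def rim(i,K,d,im):
    hsv=cv2.cvtColor(im,cv2.COLOR_RGB2HSV); m=(hsv[...,1]<70).astype(np.uint8)
    E=[]
    for c in cv2.findContours(m,1,cv2.CHAIN_APPROX_NONE)[0]: E.append(plane(i,K,d,c.reshape(-1,2),40)[:,:2])
    E=np.vstack(E); c=np.array([560,36.])
    for tol in(9,6,4,3):
        r=np.hypot(*(E-c).T); Q=E[abs(r-106)<tol]
        c=least_squares(lambda p:np.hypot(*(Q-p).T)-106,c,loss="soft_l1").x
    r=np.hypot(*(Q-c).T)-106; return c.round(1),len(Q),r.mean().round(2),r.std().round(2)
for n,f in(("top","top0"),("wrist","w2")):
    z=np.load(f"/tmp/{f}.npz"); i,K,d=cam(n)
    if n=="wrist": i=dict(i,origin=z["o"],attitude=z["a"])
    print(n,rim(i,K,d,z["im"]))
q=lambda c,h:plane(i,K,d,c,h)[0].round(1)
print("stud",q((269,20),34),"pivot",q((170,127),40),"lever",q((102,64),130))
C=cloud(i,K,d,z["dp"]).reshape(-1,3); C=C[z["dp"].reshape(-1)>0]; Q=C[(C[:,2]>64)&(C[:,2]<73)]
t=-.16;u=np.array([np.cos(t),np.sin(t)]);nn=np.array([-u[1],u[0]]); r=Q[:,:2]-[560,36]; a=r@u;b=r@nn
L=(abs(b-33)<8)&(abs(a)<75); p=np.polyfit(a[L],b[L],1); print("left wall b(a)",p,L.sum(),b[L].min(),b[L].max(),a[L].min(),a[L].max())
T=(abs(a-87)<10)&(abs(b)<28); p=np.polyfit(b[T],a[T],1); print("end wall a(b)",p,T.sum(),a[T].min(),a[T].max(),Q[L,2].mean())
```

```text
top (array([556.2,  34.9]), 183, np.float64(0.93), np.float64(1.1))
wrist (array([559.3,  35.8]), 342, np.float64(-0.97), np.float64(1.12))
stud [677.2  14.5  34. ] pivot [580.6 151.8  40. ] lever [634.3 165.8 130. ]
left wall b(a) [-6.77377294e-03  3.16013650e+01] 779 28.33824691272062 35.38230137142006 -72.27704384493285 74.85315361813315
end wall a(b) [1.65401422e-02 8.73747960e+01] 253 85.0085583568169 90.62910568845838 68.52391490051676
```

Run:
```python
from h import *
z=np.load("/tmp/w2.npz"); i,K,d=cam("wrist"); i=dict(i,origin=z["o"],attitude=z["a"]); C=cloud(i,K,d,z["dp"]); ok=(z["dp"]>0)&(C[...,2]>195)
hsv=cv2.cvtColor(z["im"],cv2.COLOR_RGB2HSV); ok&=(hsv[...,1]>60)&(hsv[...,0]>15)&(hsv[...,0]<40)
S=C[ok]; t=-.154;u=np.array([np.cos(t),np.sin(t)]);n=np.array([-u[1],u[0]]); r=S[:,:2]-[480.6,33.4]; a=r@u;b=r@n
for k in range(-50,120,10):
    m=(a>=k)&(a<k+10)
    if m.sum()>5: print(k,m.sum(),np.percentile(b[m],[1,99]).round(1),np.percentile(S[m,2],[1,99]).round(0))
print(np.percentile(a,[.5,99.8]))
```

```text
-40 93 [-8.2  4.4] [262. 270.]
-30 455 [-12.1   9.3] [256. 272.]
-20 168 [-73.8   7.2] [265. 329.]
-10 245 [-16.   15.1] [246. 269.]
0 941 [-73.   14.9] [246. 317.]
10 1114 [-73.3  28.3] [245. 333.]
20 3012 [-48.4  28.5] [242. 361.]
30 1673 [-73.   75.5] [236. 337.]
40 1229 [-19.9  20.4] [230. 253.]
50 1352 [-22.6  21.6] [229. 247.]
60 1444 [-24.4  22.3] [225. 242.]
70 1340 [-24.3  20.4] [222. 238.]
80 1227 [-23.4  17.7] [222. 236.]
90 893 [-20.   12.3] [224. 233.]
100 350 [-14.7   3.9] [222. 230.]
[-30.63091207 106.84004821]
```

In the tool's units: 110 mm / 300 = 0.3667, 44.5 mm / 300 = 0.1483, 0.018 rad / 2 = 0.009.

Call:
advance:
  moves: [0.0733, -0.0233, 0, 0.005, 0, 0.1483, -0.05, 0, 0.009, 0, 0.1483, -0.05, 0.1333, 0.009, 0, 0.1483, -0.05, 0.2667, 0.009, 0, 0.1483, -0.05, 0.3667, 0.009, 0]

```text
t: 4.78
eef_pos: [526.0, 38.4, 126.1]
tcp_rot: [3.141, 0.002, -0.177]
ft_force: [0.4, 0.9, -4.3]
opening: 0.547
grip_force: 29.7
```

Call:
advance:
  moves: [0, 0, 0.05, 0, 0, 0, 0, 0.0833, 0, 0, 0, 0, 0.0833, 0, 0, 0, 0, 0.0833, 0, 0]

```text
t: 5.12
eef_pos: [527.3, 39.0, 104.0]
tcp_rot: [3.141, -0.0, -0.176]
ft_force: [0.0, -0.2, -3.2]
opening: 0.548
grip_force: 29.7
```

Run:
```python
from h import *
s=env.state();t=s["tcp_rot"][2];e=np.array([526.9,41.5])-s["eef_pos"][:2]
print(s["eef_pos"],s["tcp_rot"],"tool shift",e@[np.cos(t),np.sin(t)],e@[np.sin(t),-np.cos(t)])
```

```text
[527.34614042  39.00951884 104.00732278] [ 3.14147082e+00 -1.55475551e-04 -1.76187326e-01] tool shift -0.8757583571688086 -2.3737280791170097
```

In the tool's units: 8 mm / 300 = 0.0267, -2 mm / 300 = -0.0067.

Call:
advance:
  moves: [-0.0033, -0.0067, 0.0267, 0, 0, -0.0033, -0.0067, 0.0267, 0, 0, -0.0033, -0.0067, 0.0267, 0, 0]

```text
t: 5.37
eef_pos: [526.6, 42.0, 96.1]
tcp_rot: [-3.142, -0.001, -0.175]
ft_force: [0.6, -0.3, -4.5]
opening: 0.548
grip_force: 29.7
```

Run:
```python
from h import *
i,K,d=cam("wrist"); s=env.state(); im,dp=read_camera("wrist"); save("w3.png",im); p=s["eef_pos"]; t=s["tcp_rot"][2]; print(p,t)
C=cloud(i,K,d,dp); S=C[dp>0]; u=np.array([np.cos(t),np.sin(t)]);n=np.array([-u[1],u[0]]); r=S[:,:2]-p[:2]; a=r@u;b=r@n; z=S[:,2]
for k in range(40,130,10):
    m=(a>=k)&(a<k+10); l=m&(z>76)&(abs(b)<40); w=m&(z>63)&(z<73); L=w&(b>20)&(b<45); Rr=w&(b<-20)&(b>-45)
    f=lambda x:np.percentile(b[x],[2,50,98]).round(1) if x.sum()>5 else None
    print(k,"last",f(l),"L",f(L),"R",f(Rr))
m=(z>63)&(z<73)&(abs(b)<24)&(a>100)&(a<135); print("end",np.percentile(a[m],[5,50,95])); m=(z>76)&(abs(b)<20)&(a<125);print("toe",np.percentile(a[m],99.8))
```

```text
[526.57210074  41.9963741   96.07471078] -0.17505081894971553
40 last [-19.3   0.4  19.4] L [28.8 31.4 34.4] R [-36.5 -33.5 -31. ]
50 last [-22.   -0.2  21.4] L [28.9 31.3 34.7] R [-36.8 -33.5 -31. ]
60 last [-23.9  -0.8  22. ] L [28.9 31.4 34.9] R [-36.8 -33.4 -30.8]
70 last [-23.7  -1.9  20.2] L [29.  31.5 34.9] R [-36.4 -33.3 -30.8]
80 last [-22.9  -2.5  17.6] L [29.1 31.6 34.6] R [-36.7 -33.1 -30.8]
90 last [-19.   -3.6  12. ] L [29.2 31.6 35. ] R [-36.7 -33.2 -30.7]
100 last [-13.9  -5.3   4.4] L [29.3 31.7 35.2] R [-36.2 -33.  -30.6]
110 last None L None R [-34.5 -21.4 -20.2]
120 last None L [20.1 20.7 21.4] R [-22.5 -21.1 -20.4]
end [119.14744257 120.89304939 123.49227494]
toe 106.11517693043838
```

View pics/w3.png

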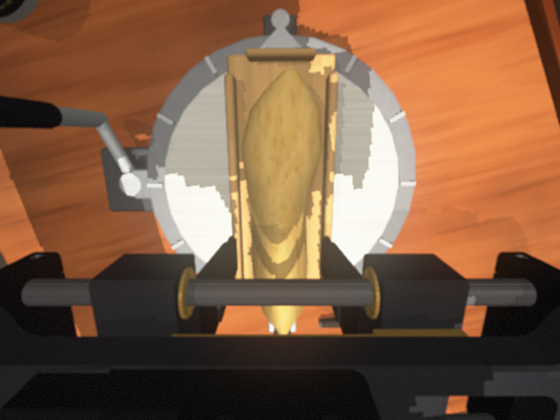

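The last lies centred between the walls (x 232–333) with its toe below the end wall, so it is well aligned. I'll lower it.

In the tool's units: 13 mm / 300 = 0.0433, 12 mm / 300 = 0.04.

Call:
advance:
  moves: [0.0013, 0.0017, 0.02, 0, 0, 0.0013, 0.0017, 0.04, 0, 0, 0.0013, 0.0017, 0.0433, 0, 0, 0.0013, 0.0017, 0.0433, 0, 0]

```text
t: 5.75
eef_pos: [526.6, 41.4, 82.1]
tcp_rot: [3.141, 0.001, -0.175]
ft_force: [-0.1, 0.2, -4.1]
opening: 0.548
grip_force: 29.7
```

Call:
advance:
  moves: [0, 0, 0.0023, 0, 0, 0, 0, 0.005, 0, 0, 0, 0, 0.005, 0, 0]

```text
t: 6.0
eef_pos: [526.9, 41.4, 81.7]
tcp_rot: [3.142, -0.001, -0.175]
ft_force: [-2.5, 0.3, 2.1]
opening: 0.548
grip_force: 29.7
```

Contact is made, so I'll release and rise.

Call:
advance:
  moves: [0, 0, 0, 0, 0.85, 0, 0, 0, 0, 0.85, 0, 0, 0, 0, 0.85, 0, 0, 0, 0, 0.85, 0, 0, 0, 0, 0.85]

```text
t: 6.42
eef_pos: [526.9, 41.4, 81.1]
tcp_rot: [3.142, -0.0, -0.175]
ft_force: [-0.1, 1.0, 0.2]
opening: 0.826
grip_force: 0.0
```

Call:
advance:
  moves: [0, 0, 0, 0, 0.85, 0, 0, 0, 0, 0.85, 0, 0, -0.0667, 0, 0.85, 0, 0, -0.1667, 0, 0.85, 0, 0, -0.3, 0, 0.85]

```text
t: 6.83
eef_pos: [525.7, 41.4, 170.3]
tcp_rot: [3.141, 0.005, -0.175]
ft_force: [1.1, -0.5, -1.0]
opening: 0.849
grip_force: 0.0
```

Call:
advance:
  moves: [0, 0, -0.1167, 0, 0.85, 0, 0, -0.2333, 0, 0.85, 0, 0, -0.35, 0, 0.85, 0, 0, -0.35, 0, 0.85, 0, 0, -0.35, 0, 0.85]

```text
t: 7.25
eef_pos: [527.2, 41.4, 277.7]
tcp_rot: [-3.141, -0.004, -0.175]
ft_force: [-0.0, 0.5, -0.3]
opening: 0.853
grip_force: 0.0
```

Run:
```python
from h import *
i,K,d=cam("wrist"); s=env.state(); im,dp=read_camera("wrist"); save("w4.png",im); p=s["eef_pos"]; print(p,s["tcp_rot"],s["opening"])
t=-.17
C=cloud(i,K,d,dp); S=C[dp>0]; u=np.array([np.cos(t),np.sin(t)]);n=np.array([-u[1],u[0]]); r=S[:,:2]-[559.9,35.3]; a=r@u;b=r@n; z=S[:,2]
l=(z>76)&(z<125)&(abs(b)<28)&(abs(a)<85)
print("last a",np.percentile(a[l],[.3,99.7]),"top",np.percentile(z[l],99.5))
for k in range(-70,80,15):
    m=l&(a>=k)&(a<k+15)
    if m.sum()>5: print(k,np.percentile(b[m],[2,98]).round(1),np.percentile(z[m],98).round(1))
```

```text
[527.19470475  41.41380365 277.74975453] [-3.14119027 -0.00374103 -0.17515986] 0.8525653962725203
last a [-73.00633041  58.99278026] top 116.3317782819487
-70 [-14.5  13.5] 114.7
-55 [-15.6  15.9] 116.9
-40 [-15.8  17. ] 115.8
-25 [-14.3  16.8] 114.4
-10 [-15.7  18. ] 107.1
5 [-19.4  19.3] 96.9
20 [-20.7  18.9] 89.0
35 [-16.9  14.6] 82.1
50 [-14.8   7.6] 79.0
```

View pics/w4.png

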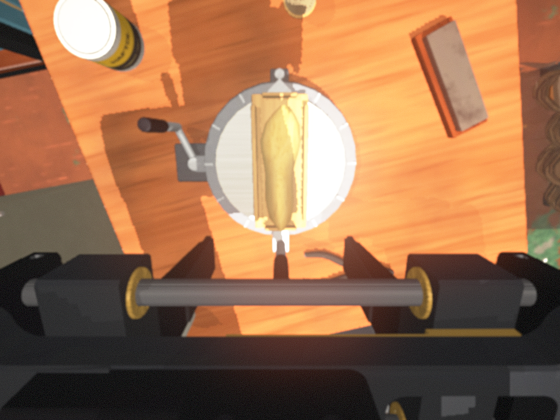

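The last is seated, with its top at 116.5 mm and its extent centred, the toe at the pointer end and the gripper clear. Next is the handle, with the tool's x already radial to the axis.

In the tool's units: -81.5 mm / 300 = -0.2717, 60 mm / 300 = 0.2.

Call:
advance:
  moves: [-0.1333, 0, 0, 0, 0.6, -0.2717, 0, 0, 0, 0.6, -0.2717, 0, 0.1, 0, 0.6, -0.2717, 0, 0.2, 0, 0.6, -0.2717, 0, 0.2, 0, 0.6]

```text
t: 7.72
eef_pos: [443.6, 55.7, 211.6]
tcp_rot: [3.14, 0.008, -0.175]
ft_force: [0.2, -1.4, 0.2]
opening: 0.611
grip_force: 0.0
```

Run:
```python
from h import *
s=env.state(); print(s["eef_pos"],s["tcp_rot"],s["joints"].round(2))
i,K,d=cam("top"); im,dp=read_camera("top"); C=cloud(i,K,d,dp); 
i,K,d=cam("scene"); im,dp=read_camera("scene"); C=cloud(i,K,d,dp); S=C[dp>0]
m=(abs(S[:,0]-446)<25)&(abs(S[:,1]-56)<25)&(S[:,2]>110)&(S[:,2]<176); Q=S[m]; print(m.sum(),np.percentile(Q,[2,50,98],axis=0).round(1) if m.sum() else 0)
```

```text
[443.60713704  55.71056301 211.5980994 ] [ 3.1402375   0.00809356 -0.17503552] [-0.02  0.25  1.97 -0.    0.93  1.72]
192 [[437.9  50.9 111.6]
 [443.1  60.2 145.7]
 [453.2  63.1 175. ]]
```

In the tool's units: 95 mm / 300 = 0.3167, 92 mm / 300 = 0.3067.

Call:
advance:
  moves: [0.0033, 0, 0.1, 0, 0.6, 0.0067, 0, 0.2, 0, 0.6, 0.0067, 0, 0.3067, 0, 0.6, 0.0067, 0, 0.3167, 0, 0.6, 0.0067, 0, 0.3167, 0, 0.4]

```text
t: 8.23
eef_pos: [448.7, 55.2, 120.9]
tcp_rot: [3.141, 0.003, -0.175]
ft_force: [-0.1, 0.3, 0.6]
opening: 0.568
grip_force: 0.0
```

Call:
advance:
  moves: [0, 0, 0, 0, 0, 0, 0, 0, 0, 0, 0, 0, 0, 0, 0, 0, 0, 0, 0, 0, 0, 0, 0, 0, 0]

```text
t: 8.65
eef_pos: [448.8, 55.2, 121.9]
tcp_rot: [-3.141, -0.001, -0.175]
ft_force: [0.1, 0.4, 0.1]
opening: 0.235
grip_force: 0.0
```

Call:
advance:
  moves: [0, 0, 0, 0, 0, 0, 0, 0, 0, 0, 0, 0, 0, 0, 0, 0, 0, 0, 0, 0, 0, 0, 0, 0, 0]

```text
t: 9.07
eef_pos: [448.6, 55.1, 121.7]
tcp_rot: [3.141, -0.001, -0.175]
ft_force: [-2.4, -3.1, 9.2]
opening: 0.187
grip_force: 30.0
```

In the tool's units: 54.9 mm / 300 = 0.183, 44.6 mm / 300 = 0.1487, -0.5 rad / 2 = -0.25.

Call:
advance:
  moves: [0.002, 0.038, 0, -0.05, 0, 0.0077, 0.0757, 0, -0.1, 0, 0.017, 0.1127, 0, -0.15, 0, 0.03, 0.1487, 0, -0.2, 0, 0.0467, 0.183, 0, -0.25, 0]

```text
t: 9.48
eef_pos: [452.5, -1.9, 121.7]
tcp_rot: [3.141, -0.0, 0.33]
ft_force: [-1.0, -1.7, 5.5]
opening: 0.186
grip_force: 30.0
```

Run:
```python
from h import *
s=env.state(); v=s["eef_pos"][:2]-[559.9,35.3]; print(np.hypot(*v),np.arctan2(v[1],v[0])%6.283-2.967,s["tcp_rot"],s["moment"])
```

```text
113.64044784199491 0.5076172857127559 [ 3.14123008e+00 -3.58598916e-05  3.30000826e-01] [-0.14939112  0.03872078  0.07612299]
```

Low forces, and the arc is tracking well. I'll continue.

In the tool's units: 54.9 mm / 300 = 0.183, 44.6 mm / 300 = 0.1487, -0.5 rad / 2 = -0.25.

Call:
advance:
  moves: [0.002, 0.038, 0, -0.05, 0, 0.0077, 0.0757, 0, -0.1, 0, 0.017, 0.1127, 0, -0.15, 0, 0.03, 0.1487, 0, -0.2, 0, 0.0467, 0.183, 0, -0.25, 0]

```text
t: 9.9
eef_pos: [483.5, -49.6, 121.7]
tcp_rot: [3.141, 0.001, 0.83]
ft_force: [-0.8, -0.8, 5.2]
opening: 0.187
grip_force: 30.0
```

Call:
advance:
  moves: [0.002, 0.038, 0, -0.05, 0, 0.0077, 0.0757, 0, -0.1, 0, 0.017, 0.1127, 0, -0.15, 0, 0.03, 0.1487, 0, -0.2, 0, 0.0467, 0.183, 0, -0.25, 0]

```text
t: 10.32
eef_pos: [533.8, -76.4, 121.8]
tcp_rot: [3.141, 0.0, 1.33]
ft_force: [-0.7, 2.1, 5.5]
opening: 0.182
grip_force: 30.0
```

Call:
advance:
  moves: [0.0003, 0.0133, 0, -0.0175, 0, 0.001, 0.0267, 0, -0.035, 0, 0.001, 0.0267, 0, -0.035, 0, 0.001, 0.0267, 0, -0.035, 0]

```text
t: 10.65
eef_pos: [541.5, -77.8, 121.8]
tcp_rot: [3.141, 0.0, 1.395]
ft_force: [-1.6, -2.4, 5.5]
opening: 0.188
grip_force: 30.0
```

```bash
python3 - <<'E'
from h import *
s=env.state(); v=s["eef_pos"][:2]-[559.9,35.3]; print(np.hypot(*v),np.arctan2(v[1],v[0])%6.283-2.967,s["tcp_rot"],s["moment"])
E
```

```text
114.60408306210576 1.5840454855109578 [3.14069559e+00 4.33070620e-04 1.39506590e+00] [-0.19631686  0.19930629  0.07273296]
```

Now I'll release and rise straight up, then look.

Call:
advance:
  moves: [0, 0, 0, 0, 0.6, 0, 0, 0, 0, 0.6, 0, 0, 0, 0, 0.6, 0, 0, 0, 0, 0.6, 0, 0, 0, 0, 0.6]

```text
t: 11.07
eef_pos: [541.1, -77.4, 121.0]
tcp_rot: [-3.141, 0.0, 1.395]
ft_force: [-0.1, 0.4, 0.1]
opening: 0.479
grip_force: 0.0
```

Call:
advance:
  moves: [0, 0, 0, 0, 0.6, 0, 0, -0.1, 0, 0.6, 0, 0, -0.2333, 0, 0.6, 0, 0, -0.3667, 0, 0.6, 0, 0, -0.5, 0, 0.6]

```text
t: 11.48
eef_pos: [540.7, -77.3, 272.8]
tcp_rot: [-3.141, -0.0, 1.395]
ft_force: [0.3, -1.1, 0.3]
opening: 0.6
grip_force: 0.0
```

Call:
advance:
  moves: [-0.1, 0, 0, 0, 0.6, -0.2, 0, 0, 0, 0.6, -0.2, 0, 0, 0, 0.6, -0.2, 0, 0, 0, 0.6]

```text
t: 11.82
eef_pos: [530.3, -137.5, 271.1]
tcp_rot: [3.142, 0.0, 1.393]
ft_force: [0.9, 0.3, -0.1]
opening: 0.599
grip_force: 0.0
```

Run:
```python
from h import *
i,K,d=cam("top"); im,dp=read_camera("top"); save("t5.png",cv2.resize(im[140:280,190:390],None,fx=4,fy=4,interpolation=cv2.INTER_CUBIC))
for n in("top","scene"):
    i,K,d=cam(n); im,dp=read_camera(n); C=cloud(i,K,d,dp); S=C[dp>0]
    for nm,c,lo,hi in(("handle",(540,-78),168,182),("lever",(633,166),120,135)):
        m=(np.hypot(*(S[:,:2]-c).T)<22)&(S[:,2]>lo)&(S[:,2]<hi); print(n,nm,m.sum(),S[m].mean(0).round(1) if m.sum() else 0)
print(env.state()["eef_pos"])
```

```text
top handle 0 0
top lever 25 [633.6 167.3 129.1]
scene handle 53 [539.1 -76.1 175.2]
scene lever 54 [631.3 168.1 127.1]
[ 530.6705839  -135.91520787  270.89064289]
```

View pics/t5.png

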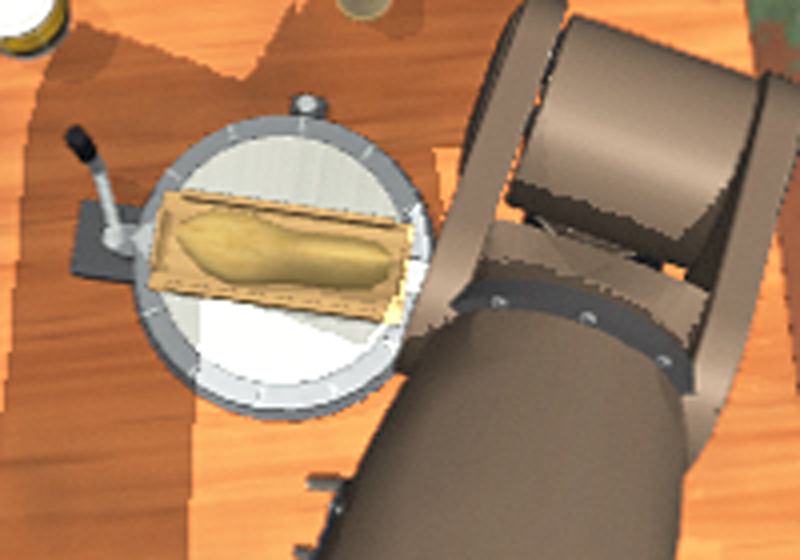

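The head stands at three clicks, with the pointer end at the lug (crop (140,240)), and the last is still lying in the bed. Now for the lever.

Units first: shifts go in shares of 300 mm and turns go in shares of 2 rad. So 197 mm / 300 = 0.6567, 157 mm / 300 = 0.5233, 0.57 rad / 2 = 0.285.

Call:
advance:
  moves: [0.13, 0.02, 0, 0.057, 0.6, 0.26, 0.04, 0, 0.114, 0.6, 0.39, 0.06, 0, 0.171, 0.6, 0.5233, 0.08, 0, 0.228, 0.6, 0.6567, 0.1, 0, 0.285, 0.6]

```text
t: 12.38
eef_pos: [594.6, 54.3, 271.0]
tcp_rot: [-3.141, 0.0, 0.822]
ft_force: [0.4, -0.8, 0.2]
opening: 0.599
grip_force: 0.0
```

Call:
advance:
  moves: [0, 0, 0, 0.057, 0.6, 0, 0, 0, 0.114, 0.6, 0, 0, 0, 0.171, 0.6, 0, 0, 0, 0.228, 0.6, 0, 0, 0, 0.285, 0.6]

```text
t: 12.8
eef_pos: [594.3, 52.8, 270.8]
tcp_rot: [-3.141, 0.001, 0.253]
ft_force: [0.0, -0.5, 0.8]
opening: 0.602
grip_force: 0.0
```

Run:
```python
from h import *
s=env.state();t=s["tcp_rot"][2];e=np.array([632.5,167.3])-s["eef_pos"][:2]
print(s["eef_pos"],s["tcp_rot"],"tool shift",e@[np.cos(t),np.sin(t)],e@[np.sin(t),-np.cos(t)])
i,K,d=cam("wrist"); im,dp=read_camera("wrist"); save("w6.png",im)
C=cloud(i,K,d,dp);S=C[dp>0]; m=(np.hypot(*(S[:,:2]-[632,167]).T)<25)&(S[:,2]>118)&(S[:,2]<136); print(m.sum(),S[m].mean(0) if m.sum() else 0)
```

```text
[594.31820327  52.79813104 270.76403296] [-3.14141477e+00  6.01479288e-04  2.52664214e-01] tool shift 65.59320769454513 -101.32156088836011
222 [634.6341578  165.85291393 128.32545261]
```

In the tool's units: -100.5 mm / 300 = -0.335, 80 mm / 300 = 0.2667.

Call:
advance:
  moves: [0.0733, -0.11, 0, 0, 0.6, 0.1467, -0.2233, 0, 0, 0.6, 0.22, -0.335, 0, 0, 0.6, 0.22, -0.335, 0.1333, 0, 0.6, 0.22, -0.335, 0.2667, 0, 0.6]

```text
t: 13.27
eef_pos: [633.5, 168.7, 191.4]
tcp_rot: [3.141, -0.004, 0.264]
ft_force: [0.7, -1.0, -1.1]
opening: 0.6
grip_force: 0.0
```

Call:
advance:
  moves: [0, 0, 0.0667, 0, 0.6, 0, 0, 0.1167, 0, 0.6, 0, 0, 0.1167, 0, 0.6]

```text
t: 13.52
eef_pos: [631.1, 166.1, 152.4]
tcp_rot: [-3.141, 0.006, 0.26]
ft_force: [-0.4, 0.1, 0.2]
opening: 0.599
grip_force: 0.0
```

Run:
```python
from h import *
s=env.state();t=s["tcp_rot"][2];e=np.array([633.3,166.7])-s["eef_pos"][:2]
print(s["eef_pos"],s["tcp_rot"],"tool shift",e@[np.cos(t),np.sin(t)],e@[np.sin(t),-np.cos(t)])
```

```text
[631.1275018  166.10194178 152.38443777] [-3.14105433  0.00594509  0.26026711] tool shift 2.2532347443081076 -0.018848583000121488
```

In the tool's units: 60 mm / 300 = 0.2, 30 mm / 300 = 0.1.

Call:
advance:
  moves: [0.0033, 0, 0.1, 0, 0.6, 0.0033, 0, 0.2, 0, 0.6, 0.0033, 0, 0.2, 0, 0.4, 0.0033, 0, 0.2, 0, 0, 0.0033, 0, 0.2, 0, 0]

```text
t: 13.93
eef_pos: [634.7, 166.1, 98.1]
tcp_rot: [3.141, -0.002, 0.258]
ft_force: [0.6, 1.5, 0.8]
opening: 0.445
grip_force: 0.0
```

Call:
advance:
  moves: [0, 0, 0, 0, 0, 0, 0, 0, 0, 0, 0, 0, 0, 0, 0, 0, 0, 0, 0, 0, 0, 0, 0, 0, 0]

```text
t: 14.35
eef_pos: [634.1, 165.8, 96.9]
tcp_rot: [3.141, -0.001, 0.257]
ft_force: [-1.2, 0.4, 5.1]
opening: 0.162
grip_force: 30.0
```

Call:
advance:
  moves: [0, 0, 0, 0, 0, 0, 0, 0, 0, 0, 0, 0, 0, 0, 0, 0, 0, 0, 0, 0]

```text
t: 14.68
eef_pos: [634.1, 165.8, 96.9]
tcp_rot: [3.141, -0.001, 0.257]
ft_force: [-0.3, 0.6, 6.1]
opening: 0.165
grip_force: 30.0
```

Run:
```python
from h import *
s=env.state();v=s["eef_pos"][:2]-[580.6,153.5]; print(np.hypot(*v),np.arctan2(v[1],v[0]))
```

```text
54.92884184935052 0.22585947245493948
```

In the tool's units: -31.4 mm / 300 = -0.1047, -25.6 mm / 300 = -0.0853, -0.48 rad / 2 = -0.24.

Call:
advance:
  moves: [-0.0007, -0.022, 0, -0.06, 0, -0.004, -0.0437, 0, -0.12, 0, -0.0097, -0.065, 0, -0.18, 0, -0.018, -0.0853, 0, -0.24, 0, -0.0287, -0.1047, 0, -0.3, 0]

```text
t: 15.1
eef_pos: [617.4, 193.9, 96.9]
tcp_rot: [3.141, 0.0, 0.863]
ft_force: [-3.2, -2.5, 8.3]
opening: 0.162
grip_force: 30.0
```

Call:
advance:
  moves: [-0.0007, -0.022, 0, -0.06, 0, -0.004, -0.0437, 0, -0.12, 0, -0.0097, -0.065, 0, -0.18, 0, -0.018, -0.0853, 0, -0.24, 0, -0.018, -0.0853, 0, -0.24, 0]

```text
t: 15.52
eef_pos: [593.7, 206.4, 96.9]
tcp_rot: [-3.141, 0.001, 1.345]
ft_force: [-3.4, -3.9, 6.8]
opening: 0.16
grip_force: 30.0
```

Run:
```python
from h import *
s=env.state();v=s["eef_pos"][:2]-[580.6,153.5]; print(np.hypot(*v),np.arctan2(v[1],v[0]),s["moment"])
```

```text
54.5173647318368 1.3282365402648377 [-0.64015941  0.35828618 -0.07786221]
```

In the tool's units: -4 mm / 300 = -0.0133, -2 mm / 300 = -0.0067, -0.06 rad / 2 = -0.03.

Call:
advance:
  moves: [0, -0.0067, 0, -0.015, 0, 0, -0.0133, 0, -0.03, 0, 0, -0.0133, 0, -0.03, 0]

```text
t: 15.77
eef_pos: [590.7, 207.1, 96.9]
tcp_rot: [3.141, 0.001, 1.399]
ft_force: [-2.3, -2.8, 7.4]
opening: 0.16
grip_force: 30.0
```

Call:
advance:
  moves: [0, -0.0033, 0, 0, 0, 0, -0.0033, 0, 0, 0]

```text
t: 15.93
eef_pos: [590.2, 207.2, 96.9]
tcp_rot: [3.14, 0.0, 1.397]
ft_force: [0.8, -4.1, 6.9]
opening: 0.164
grip_force: 30.0
```

Call:
advance:
  moves: [0, -0.0033, 0, 0, 0, 0, -0.0033, 0, 0, 0]

```text
t: 16.1
eef_pos: [589.6, 207.3, 96.9]
tcp_rot: [3.139, 0.0, 1.397]
ft_force: [1.2, -4.6, 5.3]
opening: 0.158
grip_force: 30.0
```

Run:
```python
from h import *
s=env.state();v=s["eef_pos"][:2]-[580.6,153.5]; print(np.hypot(*v),np.arctan2(v[1],v[0]),s["moment"])
```

```text
54.52104382240494 1.4042492206801147 [-0.77441607 -0.26255944  0.20970582]
```

In the tool's units: -1 mm / 300 = -0.0033.

Call:
advance:
  moves: [0, -0.0033, 0, 0, 0, 0, -0.0033, 0, 0, 0]

```text
t: 16.27
eef_pos: [589.5, 207.3, 96.9]
tcp_rot: [3.137, -0.0, 1.397]
ft_force: [5.7, -6.1, 3.1]
opening: 0.161
grip_force: 30.0
```

Call:
advance:
  moves: [0, -0.0033, 0, 0, 0, 0, -0.0033, 0, 0, 0]

```text
t: 16.43
eef_pos: [589.4, 207.3, 97.0]
tcp_rot: [3.136, -0.0, 1.397]
ft_force: [10.8, -6.7, 0.1]
opening: 0.166
grip_force: 30.0
```

Call:
advance:
  moves: [0, -0.0033, 0, 0, 0, 0, -0.0033, 0, 0, 0]

```text
t: 16.6
eef_pos: [589.2, 207.3, 97.0]
tcp_rot: [3.134, -0.001, 1.397]
ft_force: [15.0, -7.0, -2.1]
opening: 0.163
grip_force: 30.0
```

The stop is firm (15 N with no further motion), so the lever is home. I'll ease off, release and rise.

In the tool's units: 2.5 mm / 300 = 0.0083.

Call:
advance:
  moves: [0, 0.0083, 0, 0, 0, 0, 0.0083, 0, 0, 0.6, 0, 0.0083, 0, 0, 0.6, 0, 0.0083, 0, 0, 0.6, 0, 0.0083, 0, 0, 0.6]

```text
t: 17.02
eef_pos: [587.9, 208.0, 95.9]
tcp_rot: [-3.141, 0.0, 1.397]
ft_force: [-0.1, -0.2, -0.0]
opening: 0.386
grip_force: 0.0
```

Call:
advance:
  moves: [0, 0, 0, 0, 0.6, 0, 0, 0, 0, 0.6, 0, 0, -0.1, 0, 0.6, 0, 0, -0.2333, 0, 0.6, 0, 0, -0.3667, 0, 0.6]

```text
t: 17.43
eef_pos: [587.6, 207.9, 206.7]
tcp_rot: [-3.139, 0.001, 1.397]
ft_force: [0.8, 0.9, -0.5]
opening: 0.598
grip_force: 0.0
```

Call:
advance:
  moves: [0, 0, -0.1333, 0, 0.6, 0, 0, -0.2667, 0, 0.6, 0, 0, -0.2667, 0, 0.6]

```text
t: 17.68
eef_pos: [590.1, 208.6, 294.3]
tcp_rot: [3.131, -0.005, 1.397]
ft_force: [0.4, 0.0, 0.7]
opening: 0.599
grip_force: 0.0
```

Run:
```python
from h import *
print(env.state()["eef_pos"])
for n in("wrist","scene"):
    i,K,d=cam(n); im,dp=read_camera(n); save(n+"7.png",im); C=cloud(i,K,d,dp);S=C[dp>0]
    for nm,c,lo,hi in(("lever",(590,208),118,134),("handle",(540,-78),168,182)):
        m=(np.hypot(*(S[:,:2]-c).T)<30)&(S[:,2]>lo)&(S[:,2]<hi)
        if m.sum(): q=S[m].mean(0); v=q[:2]-[580.6,153.5]; print(n,nm,m.sum(),q.round(1),np.arctan2(v[1],v[0]))
```

```text
[590.13036645 208.60909228 294.3374995 ]
wrist lever 152 [590.6 208.7 128.7] 1.3917739676744099
scene lever 62 [587.7 208.5 127. ] 1.4419048114787112
scene handle 50 [539.5 -75.9 175.7] -1.7479363090579159
```

View pics/scene7.png

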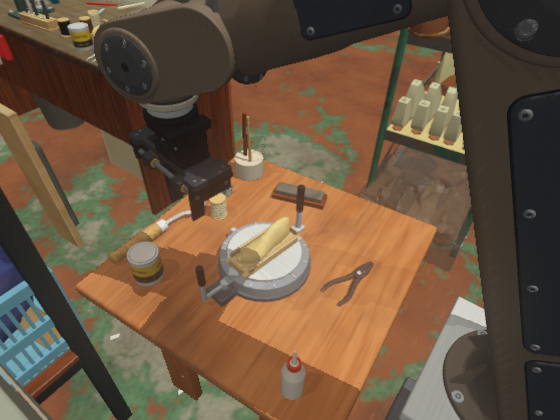

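The lever at (203,275) points straight out, the last lies in the bed at (262,245), the handle is at (300,205), the bystanders haven't moved and the gripper is clear. I'm handing in the job.

```bash
python3 -c "
from cell import env, ticket, read_camera, camera_info
print(ticket.job_done())"
```

```text
the job is handed in; nothing more can be done
None
```

The job is handed in: the last is in the bed sole down with its toe at the pointer end, the rest stands three clicks anticlockwise of the stud, the clamp lever is fully home, and the gripper was clear at about 18 s of the 72 s limit.

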